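# Brake the paint caddy, push its palette tray home, release the brake

## Robot

A 6-joint arm with a two-finger parallel gripper is mounted at the origin on the work surface. World frame = base frame: x ahead of the robot, y to its left, z up, the work surface at z = 0. Lengths are in m, angles in rad, forces in N, time in s.
With the tool pointing down it reaches from about 0.25 to 0.775 m from the base axis. Payload 4 kg.
Tool frame: the origin (TCP) lies at the centre of the arm's flange, where the gripper is bolted on; the fingertips stand 199 mm ahead of it and the grasp point (between the pads) lies 180 mm ahead of it (robot.tcp_to_tips is the z of the fingertips in the tool frame, in m); z points along the fingers, y is the line along which they close (so a half turn about z gives the same grasp; the last joint's range is limited). The gripper opens to 94 mm and grips with 3 to 60 N. Pads are 16 mm wide; open, the fingers measure 119 mm over their backs; the gripper's body (75 mm by 177 mm) begins 78 mm behind the grasp point.
Start: joints at [1.072, 0.087, 1.371, -0, 1.684, -0.103], TCP at [0.212, 0.507, 0.405] pointing down, gripper open.
Joint ranges: [-3.1, 3.1], [-0.76, 2.03], [0.27, 2.55], [-1.08, 4.22], [0.17, 2.65], [-2.57, 2.57]. Speed limits (rad/s): [2.79, 2.79, 3.14, 3.14, 3.14, 3.14].

## Interface

Orientations are given as [roll, pitch, yaw] about the fixed x, y, z axes, in that order (R = Rz(yaw) Ry(pitch) Rx(roll)).
In Python, from bench import robot gives the robot as it stands.
- The arm moves only by the tool play_rows, never from a script. Its arguments are lists of equal length, an entry for each row: "translation": the shift along the tool's x, y, z scaled (see below), a list of three; "twist": the turn, a rotation vector about the tool's x, y, z scaled (see below), a list of three; "gripper": the opening, from -1 (shut) to 1 (fully open). A call has 1 to 8 rows; each row shifts and turns the commanded pose from where the row before left it, along the tool's axes as they then stand; what a row does not reach is not made up. The controller multiplies each number of a shift by 0.04 m and each number of a turn by 0.1 rad. A row lasts 1/10 s, in which the tool goes at most 50 mm and 8.59 degrees, less where a joint would pass 70% of its speed; a pose out of reach is approached as far as the arm can. A call with a number of a shift or a turn outside -1 to 1 is refused whole. A call with a gripper value outside its range is refused whole. The fingers move at their own pace and stop on an object; the grip force is fixed at half the most. Time passes only in rows, so rows that do not move let the fingers close. It gives the time, the measured TCP pose, the force, the opening and the grip force at its end, in the units of the state.
- robot.get_obs(): the state, without advancing time (a new reading comes with each control period).
- robot.snapshot(name): name is "side" or "top"; returns the picture (480x640x3 uint8, red, green, blue); there is no depth.
- robot.camera_model(name): a dict with "camera_matrix" (3x3 intrinsics, pixels), "rvec" (rotation vector, rad) and "tvec" (3), from world to camera coordinates, as OpenCV has them. Camera axes: x right, y down, z forward; pixel columns grow to the right and rows downward; lengths in m; the calibration is good to about 2 mm. A picture is of the moment at which its call begins. camera_model takes no time and is no camera call.
- robot.close_job(): hands the job in; it is judged then, once.
Trained networks look in the newest picture that a camera, given by its name, has taken for a name from the list of things; names that differ only in an ending like _2 or _b are one class to them, and where a whole thing is asked for, a point or a joint stands for the part that bears it (a point fixed in the world has none). Each returns a list of dicts, best first, with "score" (0 to 1); they miss things now and then, are a little off and sometimes report something else, mostly with a low value. They report only what shows in the picture. A call takes as long as a camera call.
- robot.recognise(name, camera): "centre" ([x, y, z] in m, in world coordinates, good to about 4 mm: the middle of the surface that is visible of it).
- robot.spot_point(name, camera): "centre" ([x, y, z] in m, in world coordinates, good to about 4 mm: a listed point, or the origin of a listed thing).
The state is a dict: "time": time; "joint_positions": joint angles; "qvel": joint speeds; "joint_torque": joint torques, N m; "tool_pos": TCP position; "ee_rot": TCP orientation; "wrist_force": force on the tool from outside, world axes, zero at the start; "wrist_torque": the same for the moment, N m; "width": finger opening in m; "finger_force": force on a finger pad.
Only numpy, scipy, OpenCV 4.12 (cv2) and the standard library are available. Lean on these libraries where they do the work, as an engineer would, in place of code of your own. Each camera call takes 0.05 s, during which the arm holds its last target. There are 200 camera calls.

## Task

The paint caddy's palette tray has been left sticking out, and the caddy rolls away when the tray is pushed. Roll the caddy to where the feet of its red kick-down brake lever drop into the notches of the metal rail and press the lever fully down to lock it, then push the tray fully home by its blue front, and last flick the lever right up again, leaving the caddy standing there. Use gentle force on lever and tray, and leave the brush jar, cup, jar and brush on the table alone.

Things in the scene. Friction and masses are not known exactly. Their poses are not given: they have to be found in the camera images.
- track: Fixed grey base plate of the caddy's straight guide track, 290 x 400 mm, 12 mm thick. Its frame (called track frame below) has z up from the table top, its origin at table height below the middle of the caddy's plywood brake side when joint caddy is 0; y is the rolling direction, x points away from the caddy's brake side towards the red bar. All offsets here are in this frame.
- caddy (a joint): Rolling of the caddy along track y, m. 0: brake feet at y = -60 and +60 mm; the feet find their notches somewhere between -0.018 and +0.018. Starts at +0.035 to +0.060; end stops at -0.035 and +0.08. It rolls with about 1.5 N and stays where it is left. Tray and lever travel with it.
- caddy_side (a point): Middle of the top edge of the plywood caddy's brake side, 115 mm above the table. The caddy reaches 180 mm from here to -x, 130 mm either way in y; the four pots on its robot-side half are 127 mm high.
- notch_rail: Bed of the notch rail, fixed to the track (origin and axes those of the track frame), with an aluminium strip bolted on: 350 mm long, 56 mm wide (x 41 to 97 mm), top 28 mm above the table. It is scored if the brake feet bear on it, or push sideways in its notches, with over 60 N (about 35 N pressed on the bar).
- rail_mid (a point): Point at track frame (69, 0, 28) mm, level with the strip's top. The strip has two notches, slots right across it in x, 11 mm wide, 16 mm deep, yellow-edged, 120 mm apart like the brake feet: at y = -60 and +60 mm, both shifted alike by up to 18 mm either way. The shift differs each time and is in no reading, so see or feel for it.
- brake (a joint): Brake lever angle, rad; axis parallel to track y through track frame x = 0, z = 100 mm on the caddy's brake side. 0: right up (released); 0.50: fully down, both feet on the notch floors (locked). It stops at about 0.27 when the feet come down on top of the rail beside the notches. Starts 0 to 0.06. Friction holds it where it is left: about 2 to 4 N at the bar moves it, either way.
- brake_bar: Red round bar of the lever, 14 mm thick, 130 mm long in y, origin at its middle, 95 mm from the lever axis: 124 mm above the table when up, 76 mm when down, 92 to 95 mm from the caddy side in x. On two thin arms at y = -60 and +60 mm from its middle; between them it can be pressed or pinched from above. The feet are 9 x 8 mm square flat-ended rods under the arms.
- tray (a joint): How far the palette tray sticks out of the caddy, towards track +y, m. 0: fully home, its front against the caddy's end. Starts 40 to 75 mm out. It slides with about 6 N of friction, more than the caddy needs to roll.
- tray_front: Blue front plate of the tray, 96 mm wide in x, 66 mm high, 8 mm thick; origin at the middle of its outer face, which looks to track +y; 86 mm above the table (the plate spans 53 to 119 mm). When home it is 138 mm from the caddy's middle in y, and 50 mm inside the brake side in x. Keep the push on it under 40 N.
- brush_jar: Bystander: glass jar with brushes, 72 mm across, about 225 mm tall, origin under its centre.
- paint_cup: Bystander: white open cup, 70 mm across, 75 mm tall, origin under its centre.
- medium_jar: Bystander: amber jar, 60 mm across, 85 mm tall, origin under its centre.
- flat_brush: Bystander: paint brush lying flat beyond the brake bar, about 200 mm long along its x, origin under its middle.

How it is judged:
On the way, in this order (a step that is already met when the one before it is completed fails the run):
1. brake lever fully down with its feet in the notches (lever over 0.46 rad, caddy between -21 and 21 mm of its middle), the tray still out by over 25 mm (value of joint brake above 0.46 rad and value of joint caddy between -0.021 and 0.021 m and value of joint tray above 0.025 m), for 0.2 s.
2. tray pushed home (within 3 mm) while the brake is locked (lever over 0.44 rad) (value of joint tray below 0.003 m and value of joint brake above 0.44 rad and value of joint caddy between -0.021 and 0.021 m), for 0.2 s.
At the end, for the whole second after the job is handed in: The brake lever is right up (below 0.1 rad), the tray home within 4 mm, the caddy at rest within 28 mm of the middle of the notches' range (joint caddy between -0.028 and 0.028), and the four bystanders stand within 20 mm of where they were, upright (value of joint brake between -0.05 and 0.1 rad and value of joint tray below 0.004 m and value of joint caddy between -0.028 and 0.028 m and velocity of joint caddy between -0.02 and 0.02 m/s and velocity of joint tray between -0.02 and 0.02 m/s and velocity of joint brake between -0.02 and 0.02 rad/s and distance of each of brush_jar, paint_cup, medium_jar, flat_brush from where it was at the start of the episode below 0.02 m and angle between each of brush_jar, paint_cup, medium_jar's own z axis and vertical below 0.15 rad); the robot touches nothing.
It fails at once if the notch rail loaded with more than 60 N (contact force between anything else and notch_rail above 60 N).
It fails at once if the tray front pushed with more than 40 N (contact force between anything else and tray_front above 40 N).
It fails at once if a bystander moved by more than 20 mm or tipped (distance of any of brush_jar, paint_cup, medium_jar, flat_brush from where it was at the start of the episode above 0.02 m or angle between any of brush_jar, paint_cup, medium_jar's own z axis and vertical above 0.3 rad).
It also fails if it takes over 72 s, if anything falls off the work surface, if the arm or the gripper's body presses on something with over 40 N, if the wrist force passes 120 N, or if a joint passes its speed limit or range.

## Working session

There is one attempt and no reset: what is moved stays moved. The work goes in short steps, Python scripts to look and compute and a tool call to move; the robot and the scene stay as the last step left them, time stands still between calls to the robot, and variables do not carry over. Pictures are saved under pics/ and viewed, at most 10 in all, crops included, and the job is handed in when it is done.

Besides the shell and the picture viewer there is one more tool, called by a JSON object that holds its "fn" and its "kwargs". play_rows: Moves the arm, as the interface text tells. Its arguments: {"type":"object","properties":{"translation":{"type":"array","items":{"type":"array","items":{"type":"number","minimum":-1,"maximum":1}}},"twist":{"type":"array","items":{"type":"array","items":{"type":"number","minimum":-1,"maximum":1}}},"gripper":{"type":"array","items":{"type":"number"}}},"required":["translation","twist","gripper"]}

```bash
mkdir -p pics
python3 - <<'E'
from bench import robot
import cv2,numpy as np
for c in ("side","top"):
    cv2.imwrite(f"pics/{c}0.png",robot.snapshot(c)[:,:,::-1])
    for n in ("caddy_side","rail_mid","brake_bar","tray_front","brush_jar","paint_cup","medium_jar","flat_brush","track"):
        r=robot.spot_point(n,c)
        print(c,n,[(np.round(d["centre"],4).tolist(),round(d["score"],2)) for d in r[:2]])
o=robot.get_obs();print(o["time"],o["tool_pos"],o["ee_rot"],o["wrist_force"])
for c in ("side","top"):
    m=robot.camera_model(c);R=cv2.Rodrigues(np.array(m["rvec"]))[0];print(c,-R.T@np.array(m["tvec"]).ravel())
E
```

```text
side caddy_side [([0.5526, 0.0491, 0.1157], 0.8), ([0.5514, -0.0028, -0.0006], 0.3)]
side rail_mid [([0.6244, -0.0001, 0.0295], 0.7)]
side brake_bar [([0.6464, 0.0557, 0.1223], 0.85)]
side tray_front [([0.492, 0.2502, 0.0842], 0.68)]
side brush_jar [([0.632, -0.2838, 0.0004], 0.69)]
side paint_cup [([0.6424, 0.2985, -0.0054], 0.67)]
side medium_jar [([0.4664, -0.2887, -0.0012], 0.93), ([0.6211, 0.0011, 0.0287], 0.24)]
side flat_brush [([0.7268, 0.0514, -0.0028], 0.94), ([0.6227, -0.001, 0.0282], 0.73)]
side track [([0.5496, -0.0004, -0.0], 0.73)]
top caddy_side [([0.5517, 0.0475, 0.1114], 0.6), ([0.6464, 0.0553, 0.1216], 0.41)]
top rail_mid [([0.6226, 0.0015, 0.0304], 0.6)]
top brake_bar []
top tray_front [([0.4908, 0.2508, 0.0874], 0.57)]
top brush_jar [([0.6299, -0.286, -0.0011], 0.85)]
top paint_cup [([0.6476, 0.2974, -0.0005], 0.86)]
top medium_jar [([0.4683, -0.2855, 0.0006], 0.76), ([0.5523, 0.0459, 0.1141], 0.25)]
top flat_brush [([0.7286, 0.0494, -0.0021], 0.62), ([0.4899, 0.2516, 0.0869], 0.58)]
top track [([0.5526, 0.0012, -0.0046], 0.62)]
1.0 [0.21206011 0.50747754 0.40470985] [3.14147770e+00 7.36299424e-06 2.74578096e+00] [ 0.76505308  0.24873874 -0.07193051]
side [ 0.43238638 -0.63211126  0.73274142]
top [ 0.40920471 -0.01290631  1.17628859]
```

View pics/top0.png

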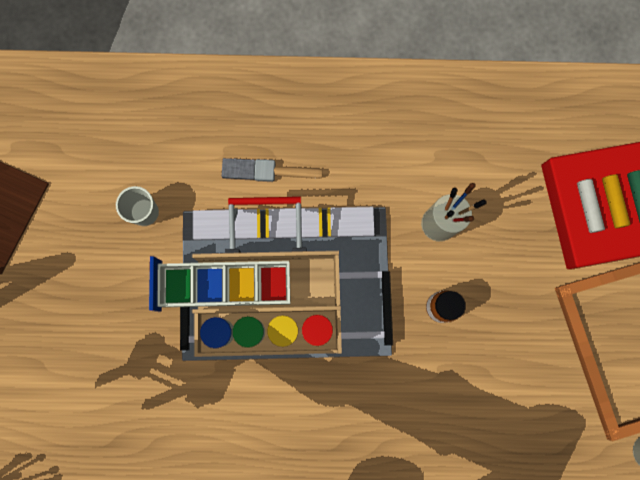

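View pics/side0.png

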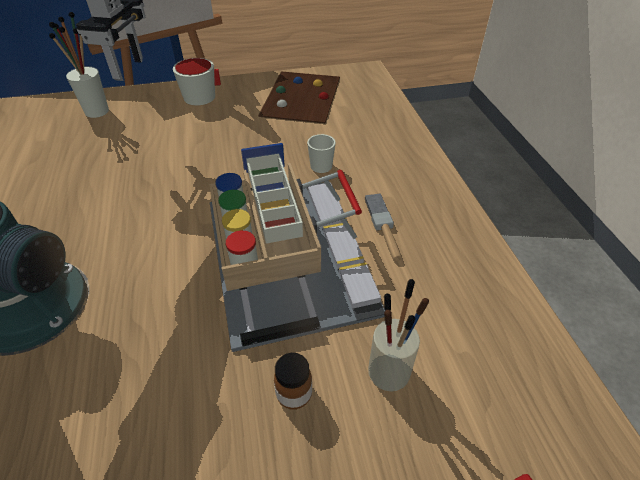

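The top view shows the notches with yellow edges near (263,222) and (325,222), and the red bar from (229,201) to (300,201). The blue tray front is at (155,283), and the track is nearly aligned with the world axes.

```bash
cat > h.py <<'E'
import cv2,numpy as np
from bench import robot
def ray(c,px,z):
    m=robot.camera_model(c);K=np.array(m["camera_matrix"]);R=cv2.Rodrigues(np.array(m["rvec"]))[0];t=np.array(m["tvec"]).ravel()
    p=np.c_[np.atleast_2d(px),np.ones(len(np.atleast_2d(px)))]
    d=(R.T@np.linalg.inv(K)@p.T).T; o=-R.T@t
    return o+d*((z-o[2])/d[:,2])[:,None]
def blobs(im,lo,hi,roi,amin=6):
    x0,y0,x1,y1=roi
    m=cv2.inRange(cv2.cvtColor(im,cv2.COLOR_RGB2HSV)[y0:y1,x0:x1],lo,hi)
    n,l,s,c=cv2.connectedComponentsWithStats(m)
    return [((c[i]+[x0,y0]),s[i]+np.array([x0,y0,0,0,0]),np.argwhere(l==i)[:,::-1]+[x0,y0]) for i in range(1,n) if s[i,4]>=amin]
E
python3 - <<'E'
from h import *
im=cv2.imread("pics/top0.png")[:,:,::-1].copy()
Y=blobs(im,(18,120,90),(35,255,255),(180,203,390,242))
for c,s,p in Y: print("y",c.round(1),s,ray("top",c,.028).round(4))
for c,s,p in blobs(im,(0,170,90),(6,255,255),(215,190,310,215)):
    print("red",c.round(1),s,ray("top",[[s[0]-.5,c[1]],[s[0]+s[2]-.5,c[1]]],.124).round(4))
# rail white extent
for c,s,p in blobs(im,(0,0,150),(180,40,255),(180,203,390,242),100): print("w",c.round(1),s,ray("top",[[s[0]-.5,s[1]-.5],[s[0]+s[2]-.5,s[1]+s[3]-.5]],.028).round(4).tolist())
im[203:242,180:390];cv2.imwrite("pics/crop.png",cv2.resize(im[185:250,175:395,::-1],None,fx=3.6,fy=3.6,interpolation=cv2.INTER_NEAREST))
E
```

```text
y [264. 205.] [260 205   9   1   9] [[0.6539 0.0642 0.028 ]]
y [276.5 205. ] [273 205   8   1   8] [[0.6544 0.0399 0.028 ]]
y [258.4 223.2] [257 208   4  30 113] [[0.6177 0.074  0.028 ]]
y [266.5 222.9] [265 208   4  30 114] [[0.6186 0.0583 0.028 ]]
y [320.2 222. ] [318 207   5  30  98] [[ 0.6224 -0.0456  0.028 ]]
y [328.4 221.7] [327 207   4  30 107] [[ 0.6234 -0.0616  0.028 ]]
red [264.1 200.3] [228 196  73   9 495] [[ 0.6407  0.1231  0.124 ]
 [ 0.6433 -0.0071  0.124 ]]
w [288.4 223. ] [276 203  24  39 636] [[0.6593, 0.042, 0.028], [0.5834, -0.0063, 0.028]]
w [212.5 224. ] [ 193  205   40   37 1144] [[0.6521, 0.2032, 0.028], [0.5809, 0.1229, 0.028]]
w [309.7 223.3] [302 208  17  29 447] [[0.6504, -0.0088, 0.028], [0.5939, -0.0428, 0.028]]
w [356.  221.3] [338 207  36  29 966] [[0.6538, -0.0789, 0.028], [0.598, -0.1493, 0.028]]
w [245.6 224.6] [235 210  22  28 561] [[0.6438, 0.1213, 0.028], [0.5896, 0.0769, 0.028]]
```

View pics/crop.png

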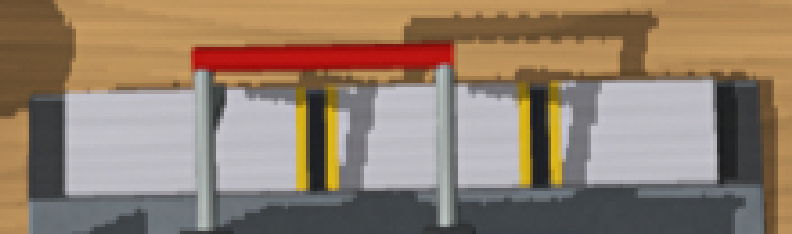

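{"fn": "play_rows", "kwargs": {"translation": [[0,0,0],[0,0,0],[0,0,0],[0,0,0],[0,0,0],[0,0,0],[0,0,0],[0,0,0]], "twist": [[0,0,1],[0,0,1],[0,0,1],[0,0,1],[0,0,1],[0,0,1],[0,0,1],[0,0,1]], "gripper": [1,1,1,1,1,1,1,1]}}

```text
time: 1.8
tool_pos: [0.212, 0.5075, 0.4047]
ee_rot: [3.142, -0.0, 1.942]
wrist_force: [-1.2, -0.1, -0.3]
width: 0.0941
finger_force: 0.0
```

{"fn": "play_rows", "kwargs": {"translation": [[0,0,0],[0,0,0],[0,0,0],[0,0,0],[-0.7,0.7,0],[-0.7,0.7,0],[-0.7,0.7,0],[-0.7,0.7,0]], "twist": [[0,0,1],[0,0,1],[0,0,1],[0,0,0.37],[0,0,0],[0,0,0],[0,0,0],[0,0,0]], "gripper": [1,1,1,1,1,1,1,1]}}

```text
time: 2.6
tool_pos: [0.329, 0.3988, 0.4048]
ee_rot: [3.141, -0.0, 1.609]
wrist_force: [1.0, -0.2, -0.2]
width: 0.0941
finger_force: 0.0
```

{"fn": "play_rows", "kwargs": {"translation": [[-0.74,0.63,0],[-0.74,0.63,0],[-0.74,0.63,0],[-0.74,0.63,0],[-0.74,0.63,0],[-0.74,0.63,0],[-0.74,0.63,0],[-0.74,0.63,0]], "twist": [[0,0,0],[0,0,0],[0,0,0],[0,0,0],[0,0,0],[0,0,0],[0,0,0],[0,0,0]], "gripper": [1,1,1,1,1,1,1,1]}}

```text
time: 3.4
tool_pos: [0.5396, 0.1695, 0.4048]
ee_rot: [3.141, -0.0, 1.609]
wrist_force: [0.5, 0.2, -0.6]
width: 0.0939
finger_force: 0.0
```

{"fn": "play_rows", "kwargs": {"translation": [[-0.74,0.63,0],[-0.74,0.63,0],[-0.74,0.63,0],[-0.74,0.63,0],[0,0,0.5],[0,0,0.3],[0,0,0]], "twist": [[0,0,0],[0,0,0],[0,0,0],[0,0,0],[0,0,0],[0,0,0],[0,0,0]], "gripper": [1,1,1,1,1,1,1]}}

```text
time: 4.1
tool_pos: [0.6434, 0.0565, 0.3695]
ee_rot: [-3.136, -0.001, 1.609]
wrist_force: [-0.7, -0.2, -0.5]
width: 0.0942
finger_force: 0.0
```

Run:
```python
from h import *
cv2.imwrite("pics/side1.png",robot.snapshot("side")[:,:,::-1])
print(robot.get_obs()["tool_pos"],[ (d["centre"],d["score"]) for d in robot.spot_point("brake_bar","side")])
```

```text
[0.64342384 0.05692021 0.37121499] []
```

View pics/side1.png

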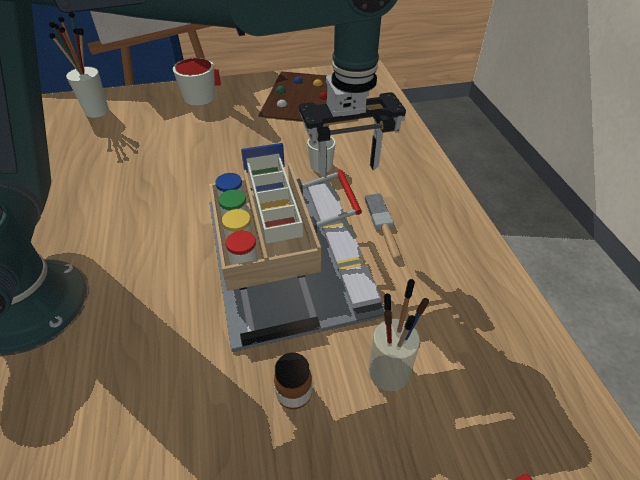

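{"fn": "play_rows", "kwargs": {"translation": [[0,0,0.5],[0,0,0.5],[0,0,0.45],[0,0,0.3],[0,0,0],[0,0,0],[0,0,0],[0,0,0]], "twist": [[0,0,0],[0,0,0],[0,0,0],[0,0,0],[0,0,0],[0,0,0],[0,0,0],[0,0,0]], "gripper": [1,1,1,1,0,-0.5,-0.55,-0.55]}}

```text
time: 5.0
tool_pos: [0.6442, 0.0564, 0.3043]
ee_rot: [3.139, -0.0, 1.609]
wrist_force: [0.1, -0.5, -0.0]
width: 0.0654
finger_force: 0.0
```

{"fn": "play_rows", "kwargs": {"translation": [[0,0,0],[0,0,0],[0,0,0],[0,0,0],[0,0,0],[0,0,0],[0,0,0],[0,0,0]], "twist": [[0,0,0],[0,0,0],[0,0,0],[0,0,0],[0,0,0],[0,0,0],[0,0,0],[0,0,0]], "gripper": [-0.6,-0.6,-0.6,-0.6,-0.6,-0.6,-0.6,-0.6]}}

```text
time: 5.8
tool_pos: [0.6439, 0.0563, 0.3027]
ee_rot: [3.142, -0.0, 1.609]
wrist_force: [-0.2, -0.3, -0.1]
width: 0.0187
finger_force: 0.0
```

{"fn": "play_rows", "kwargs": {"translation": [[0,0,0],[0,0,0],[0,0,0],[0,0,0],[0,0,0]], "twist": [[0,0,0],[0,0,0],[0,0,0],[0,0,0],[0,0,0]], "gripper": [-1,-1,-1,-1,-1]}}

```text
time: 6.3
tool_pos: [0.6442, 0.0564, 0.3027]
ee_rot: [3.14, -0.0, 1.609]
wrist_force: [3.3, -1.0, -1.5]
width: 0.0131
finger_force: 30.0
```

{"fn": "play_rows", "kwargs": {"translation": [[-0.1,0,0],[-0.16,0,0],[-0.2,0,0],[-0.22,0,0],[-0.22,0,0],[-0.2,0,0],[-0.1,0,0],[-0.05,0,0]], "twist": [[0,0,0],[0,0,0],[0,0,0],[0,0,0],[0,0,0],[0,0,0],[0,0,0],[0,0,0]], "gripper": [-1,-1,-1,-1,-1,-1,-1,-1]}}

```text
time: 7.1
tool_pos: [0.6462, 0.0056, 0.3027]
ee_rot: [3.14, -0.0, 1.608]
wrist_force: [5.0, 1.6, -1.4]
width: 0.0131
finger_force: 30.0
```

{"fn": "play_rows", "kwargs": {"translation": [[0,0,0],[0,0,0]], "twist": [[0,0,0],[0,0,0]], "gripper": [-1,-1]}}

```text
time: 7.3
tool_pos: [0.6462, 0.0056, 0.3028]
ee_rot: [3.14, 0.001, 1.608]
wrist_force: [5.0, -0.9, -3.3]
width: 0.0131
finger_force: 30.0
```

Run:
```python
from h import *
im=robot.snapshot("top");cv2.imwrite("pics/top1.png",im[:,:,::-1])
a=im[185:250,215:385,::-1];cv2.imwrite("pics/crop1.png",cv2.resize(a,None,fx=4.7,fy=4.7,interpolation=cv2.INTER_NEAREST))
b=robot.snapshot("side")[150:330,280:420,::-1];cv2.imwrite("pics/crop1s.png",cv2.resize(b,None,fx=3.3,fy=3.3,interpolation=cv2.INTER_NEAREST))
print([ (d["centre"],d["score"]) for n in ("caddy_side","tray_front") for d in robot.spot_point(n,"top")[:1]])
```

```text
[([0.5556, -0.006, 0.1125], 0.69), ([0.4956, 0.198, 0.0893], 0.76)]
```

View pics/crop1s.png

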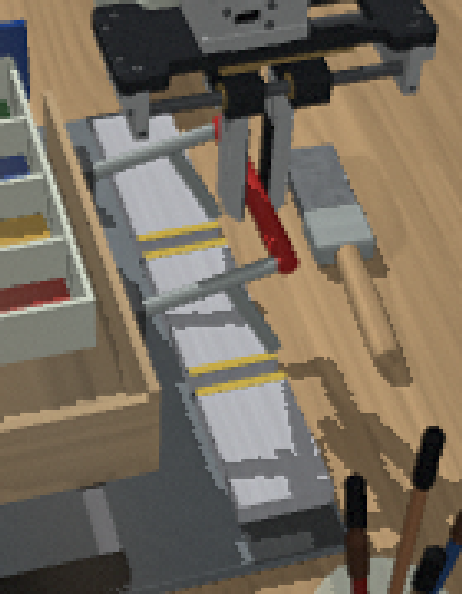

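View pics/crop1.png

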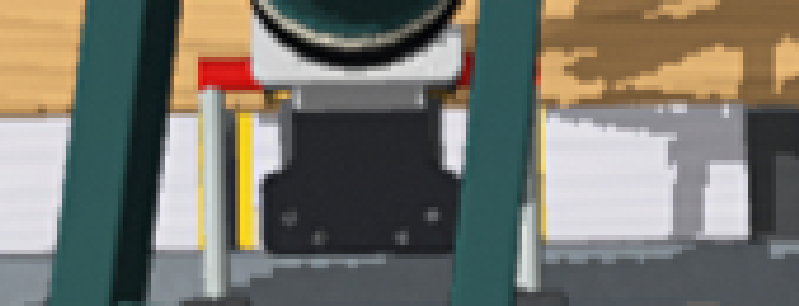

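Run:
```python
from h import *
for f in ("top0","top1"):
    im=cv2.imread(f"pics/{f}.png")[:,:,::-1].copy().astype(int)
    for r in (214,220,226,232):
        print(f,r)
        for a,b in (((225,240),(290,306)) if f=="top0" else ((253,272),)):
            print([(c,tuple(im[r,c])) for c in range(a,b)] if f=="top1" or r in(220,) else "")
        if f=="top0": print([(c,tuple(im[r,c])) for a in (255,317) for c in range(a,a+16)] if r==220 else "")
        
z0=ray("top",[[262.5,220],[324.3,220]],.028);print(z0)
for c in (233,298.5,260.4): print(c,ray("top",[[c,220]],.118).round(4))
```

```text
top0 214



top0 220
[(225, (np.int64(193), np.int64(190), np.int64(199))), (226, (np.int64(193), np.int64(190), np.int64(199))), (227, (np.int64(194), np.int64(192), np.int64(199))), (228, (np.int64(187), np.int64(187), np.int64(193))), (229, (np.int64(163), np.int64(170), np.int64(168))), (230, (np.int64(171), np.int64(179), np.int64(175))), (231, (np.int64(162), np.int64(169), np.int64(167))), (232, (np.int64(130), np.int64(137), np.int64(135))), (233, (np.int64(87), np.int64(92), np.int64(90))), (234, (np.int64(71), np.int64(73), np.int64(73))), (235, (np.int64(140), np.int64(140), np.int64(145))), (236, (np.int64(198), np.int64(196), np.int64(203))), (237, (np.int64(195), np.int64(194), np.int64(200))), (238, (np.int64(193), np.int64(191), np.int64(198))), (239, (np.int64(191), np.int64(190), np.int64(197)))]
[(290, (np.int64(192), np.int64(190), np.int64(198))), (291, (np.int64(192), np.int64(190), np.int64(197))), (292, (np.int64(192), np.int64(190), np.int64(198))), (293, (np.int64(192), np.int64(190), np.int64(198))), (294, (np.int64(193), np.int64(191), np.int64(198))), (29
[... 5866 characters left out ...]
 (262, (np.int64(108), np.int64(113), np.int64(111))), (263, (np.int64(54), np.int64(57), np.int64(62))), (264, (np.int64(37), np.int64(38), np.int64(44))), (265, (np.int64(133), np.int64(108), np.int64(44))), (266, (np.int64(251), np.int64(218), np.int64(33))), (267, (np.int64(242), np.int64(213), np.int64(32))), (268, (np.int64(240), np.int64(215), np.int64(94))), (269, (np.int64(226), np.int64(216), np.int64(189))), (270, (np.int64(127), np.int64(128), np.int64(135))), (271, (np.int64(35), np.int64(38), np.int64(44)))]
[[ 0.62418667  0.0663006   0.028     ]
 [ 0.62656776 -0.05358229  0.028     ]]
233 [[0.6063 0.1128 0.118 ]]
298.5 [[ 0.6086 -0.0042  0.118 ]]
260.4 [[0.6073 0.0638 0.118 ]]
```

{"fn": "play_rows", "kwargs": {"translation": [[0.015,0,0],[0,0,0.06],[0,0,0.08],[0,0,0.08],[0,0,0.08],[0,0,0.08],[0,0,0.08],[0,0,0]], "twist": [[0,0,0],[0,0,0],[0,0,0],[0,0,0],[0,0,0],[0,0,0],[0,0,0],[0,0,0]], "gripper": [-1,-1,-1,-1,-1,-1,-1,-1]}}

```text
time: 8.3
tool_pos: [0.647, 0.0064, 0.2863]
ee_rot: [3.134, 0.001, 1.608]
wrist_force: [7.8, -1.4, 2.8]
width: 0.0132
finger_force: 30.0
```

{"fn": "play_rows", "kwargs": {"translation": [[0,0,0.03],[0,0,0.03],[0,0,0.03],[0,0,0]], "twist": [[0,0,0],[0,0,0],[0,0,0],[0,0,0]], "gripper": [-1,-1,-1,-1]}}

```text
time: 8.7
tool_pos: [0.6471, 0.0065, 0.2831]
ee_rot: [3.134, 0.001, 1.608]
wrist_force: [8.5, -1.8, 3.5]
width: 0.013
finger_force: 30.0
```

{"fn": "play_rows", "kwargs": {"translation": [[0,0.04,0.03],[0,0.04,0.03],[0,0,0.03],[0,0,0.03],[0,0,0.03],[0,0,0]], "twist": [[0,0,0],[0,0,0],[0,0,0],[0,0,0],[0,0,0],[0,0,0]], "gripper": [-1,-1,-1,-1,-1,-1]}}

```text
time: 9.3
tool_pos: [0.6486, 0.0071, 0.274]
ee_rot: [-3.14, -0.0, 1.609]
wrist_force: [0.9, -1.4, 3.1]
width: 0.0129
finger_force: 30.0
```

{"fn": "play_rows", "kwargs": {"translation": [[0,0,0.03],[0,0,0.03],[0,0,0.03],[0,0,0.03],[0,0,0]], "twist": [[0,0,0],[0,0,0],[0,0,0],[0,0,0],[0,0,0]], "gripper": [-1,-1,-1,-1,-1]}}

```text
time: 9.8
tool_pos: [0.6484, 0.0072, 0.2692]
ee_rot: [-3.139, -0.0, 1.609]
wrist_force: [-2.6, -1.5, 3.9]
width: 0.013
finger_force: 30.0
```

{"fn": "play_rows", "kwargs": {"translation": [[0,-0.02,0.04],[0,-0.02,0.04],[0,-0.02,0.04],[0,-0.02,0.04],[0,0,0.04],[0,0,0]], "twist": [[0,0,0],[0,0,0],[0,0,0],[0,0,0],[0,0,0],[0,0,0]], "gripper": [-1,-1,-1,-1,-1,-1]}}

```text
time: 10.4
tool_pos: [0.6463, 0.0071, 0.2619]
ee_rot: [3.139, -0.0, 1.609]
wrist_force: [4.4, -1.1, 3.5]
width: 0.0131
finger_force: 30.0
```

{"fn": "play_rows", "kwargs": {"translation": [[0,-0.02,0.04],[0,-0.02,0.04],[0,0,0.04],[0,0,0]], "twist": [[0,0,0],[0,0,0],[0,0,0],[0,0,0]], "gripper": [-1,-1,-1,-1]}}

```text
time: 10.8
tool_pos: [0.6451, 0.007, 0.2573]
ee_rot: [3.137, -0.0, 1.609]
wrist_force: [6.1, -0.7, 1.6]
width: 0.0135
finger_force: 30.0
```

{"fn": "play_rows", "kwargs": {"translation": [[0,0.03,0.04],[0,0,0.04],[0,0,0.04],[0,0,0.04],[0,0,0]], "twist": [[0,0,0],[0,0,0],[0,0,0],[0,0,0],[0,0,0]], "gripper": [-1,-1,-1,-1,-1]}}

```text
time: 11.3
tool_pos: [0.6453, 0.0071, 0.2559]
ee_rot: [3.139, 0.0, 1.609]
wrist_force: [-4.0, -0.7, 20.3]
width: 0.0131
finger_force: 30.0
```

{"fn": "play_rows", "kwargs": {"translation": [[0,0,-0.15],[0,0,-0.1],[0,0,0],[0,0,0],[0,0,0],[0,0,0],[0,0,0]], "twist": [[0,0,0],[0,0,0],[0,0,0],[0,0,0],[0,0,0],[0,0,0],[0,0,0]], "gripper": [-1,-1,-0.2,-0.2,-0.2,-0.2,-0.2]}}

```text
time: 12.0
tool_pos: [0.6451, 0.0071, 0.2602]
ee_rot: [-3.14, -0.0, 1.609]
wrist_force: [0.2, -0.4, 0.6]
width: 0.0373
finger_force: 0.0
```

{"fn": "play_rows", "kwargs": {"translation": [[0,0,-0.2],[0,0,-0.5],[0,0,-0.8],[0,0,-0.8],[0,0,-0.4],[0,0,0]], "twist": [[0,0,0],[0,0,0],[0,0,0],[0,0,0],[0,0,0],[0,0,0]], "gripper": [-0.2,-0.2,-0.2,-0.2,-0.2,-0.2]}}

```text
time: 12.6
tool_pos: [0.6457, 0.007, 0.3737]
ee_rot: [3.133, 0.001, 1.609]
wrist_force: [0.4, -0.9, -0.1]
width: 0.0379
finger_force: 0.0
```

Run:
```python
from h import *
b=robot.snapshot("side")[140:320,200:420,::-1];cv2.imwrite("pics/crop2s.png",cv2.resize(b,None,fx=3.3,fy=3.3,interpolation=cv2.INTER_NEAREST))
robot.snapshot("top")
print([ (n,c,d["centre"],d["score"]) for n in ("brake_bar","tray_front") for c in ("side","top") for d in robot.spot_point(n,c)[:1]])
```

```text
[('brake_bar', 'side', [0.6492, 0.007, 0.0824], 0.56), ('brake_bar', 'top', [0.4654, -0.2893, 0.0019], 0.62), ('tray_front', 'side', [0.4936, 0.2034, 0.0842], 0.62), ('tray_front', 'top', [0.4947, 0.2022, 0.0887], 0.82)]
```

View pics/crop2s.png

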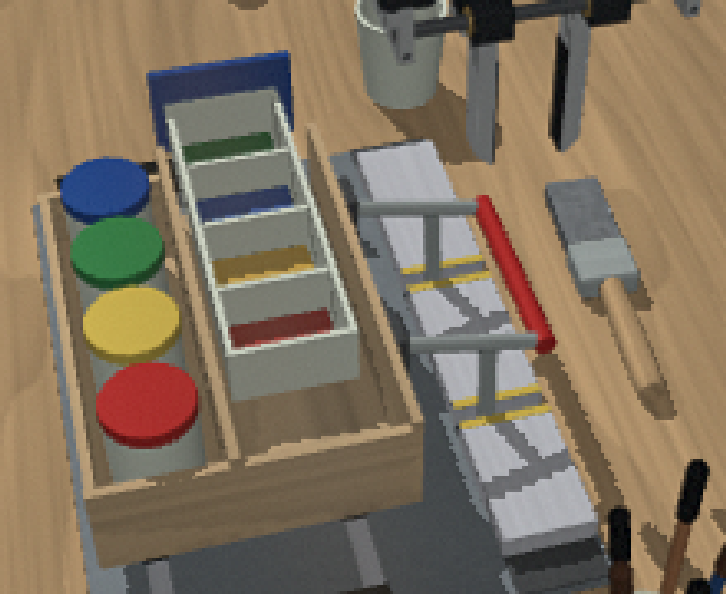

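The side crop shows both feet standing in the yellow-edged notches, at about (432,245) and (487,380), with the lever down. The tray's blue front, around (220,100), is still out.

{"fn": "play_rows", "kwargs": {"translation": [[0.5,-0.28,0],[0.9,-0.52,0],[0.9,-0.52,0],[0.9,-0.52,0],[0.9,-0.52,0],[0.9,-0.52,0],[0.9,-0.52,0],[0.3,-0.22,0]], "twist": [[0,0,0],[0,0,0],[0,0,0],[0,0,0],[0,0,0],[0,0,0],[0,0,0],[0,0,0]], "gripper": [-1,-1,-1,-1,-1,-1,-1,-1]}}

```text
time: 13.7
tool_pos: [0.4892, 0.2518, 0.3677]
ee_rot: [-3.139, -0.001, 1.613]
wrist_force: [0.4, -1.3, -0.8]
width: 0.0
finger_force: 0.0
```

{"fn": "play_rows", "kwargs": {"translation": [[0,0,0],[0,0,0.5],[0,0,0.8],[0,0,0.8],[0,0,0.5],[0,0,0.1],[0,0,0],[0,0,0]], "twist": [[0,0,0],[0,0,0],[0,0,0],[0,0,0],[0,0,0],[0,0,0],[0,0,0],[0,0,0]], "gripper": [-1,-1,-1,-1,-1,-1,-1,-1]}}

```text
time: 14.5
tool_pos: [0.4923, 0.2488, 0.2621]
ee_rot: [3.139, -0.001, 1.608]
wrist_force: [-1.1, -0.7, 0.1]
width: 0.0001
finger_force: 0.0
```

{"fn": "play_rows", "kwargs": {"translation": [[-0.25,0,0],[-0.25,0,0],[-0.1,0,0],[-0.1,0,0],[-0.1,0,0],[-0.1,0,0],[-0.1,0,0],[-0.1,0,0]], "twist": [[0,0,0],[0,0,0],[0,0,0],[0,0,0],[0,0,0],[0,0,0],[0,0,0],[0,0,0]], "gripper": [-1,-1,-1,-1,-1,-1,-1,-1]}}

```text
time: 15.3
tool_pos: [0.4928, 0.2063, 0.2608]
ee_rot: [3.141, -0.004, 1.609]
wrist_force: [0.5, 7.3, -0.6]
width: 0.0007
finger_force: 3.3
```

{"fn": "play_rows", "kwargs": {"translation": [[-0.1,0,0],[-0.1,0,0],[-0.1,0,0],[-0.1,0,0],[-0.1,0,0],[-0.1,0,0],[-0.1,0,0],[-0.1,0,0]], "twist": [[0,0,0],[0,0,0],[0,0,0],[0,0,0],[0,0,0],[0,0,0],[0,0,0],[0,0,0]], "gripper": [-1,-1,-1,-1,-1,-1,-1,-1]}}

```text
time: 16.1
tool_pos: [0.4941, 0.1746, 0.2608]
ee_rot: [3.141, -0.004, 1.61]
wrist_force: [1.1, 8.1, 0.0]
width: 0.0004
finger_force: 3.3
```

{"fn": "play_rows", "kwargs": {"translation": [[-0.1,0,0],[-0.1,0,0],[-0.1,0,0],[-0.08,0,0],[-0.05,0,0],[-0.05,0,0],[-0.05,0,0]], "twist": [[0,0,0],[0,0,0],[0,0,0],[0,0,0],[0,0,0],[0,0,0],[0,0,0]], "gripper": [-1,-1,-1,-1,-1,-1,-1]}}

```text
time: 16.8
tool_pos: [0.495, 0.1534, 0.2608]
ee_rot: [3.141, -0.004, 1.61]
wrist_force: [0.9, 6.2, -0.5]
width: 0.0004
finger_force: 3.1
```

{"fn": "play_rows", "kwargs": {"translation": [[-0.05,0,0],[-0.04,0,0],[0,0,0]], "twist": [[0,0,0],[0,0,0],[0,0,0]], "gripper": [-1,-1,-1]}}

```text
time: 17.1
tool_pos: [0.4951, 0.1496, 0.2608]
ee_rot: [3.141, -0.004, 1.61]
wrist_force: [-0.1, 5.6, -0.5]
width: 0.0006
finger_force: 2.7
```

{"fn": "play_rows", "kwargs": {"translation": [[-0.05,0,0],[-0.05,0,0],[0,0,0]], "twist": [[0,0,0],[0,0,0],[0,0,0]], "gripper": [-1,-1,-1]}}

```text
time: 17.4
tool_pos: [0.4953, 0.1456, 0.2608]
ee_rot: [3.141, -0.004, 1.61]
wrist_force: [0.8, 6.3, 0.4]
width: 0.0002
finger_force: 2.7
```

{"fn": "play_rows", "kwargs": {"translation": [[-0.04,0,0],[0,0,0]], "twist": [[0,0,0],[0,0,0]], "gripper": [-1,-1]}}

```text
time: 17.6
tool_pos: [0.4953, 0.1441, 0.2608]
ee_rot: [3.141, -0.004, 1.61]
wrist_force: [0.7, 5.6, -0.1]
width: 0.0004
finger_force: 2.8
```

{"fn": "play_rows", "kwargs": {"translation": [[-0.05,0,0],[-0.05,0,0],[0,0,0]], "twist": [[0,0,0],[0,0,0],[0,0,0]], "gripper": [-1,-1,-1]}}

```text
time: 17.9
tool_pos: [0.4953, 0.1419, 0.2609]
ee_rot: [3.14, -0.01, 1.61]
wrist_force: [0.6, 13.9, -1.1]
width: 0.0007
finger_force: 6.9
```

{"fn": "play_rows", "kwargs": {"translation": [[-0.05,0,0],[-0.05,0,0],[0,0,0]], "twist": [[0,0,0],[0,0,0],[0,0,0]], "gripper": [-1,-1,-1]}}

```text
time: 18.2
tool_pos: [0.4953, 0.1405, 0.261]
ee_rot: [3.14, -0.018, 1.612]
wrist_force: [0.7, 24.3, -2.5]
width: 0.0003
finger_force: 12.1
```

{"fn": "play_rows", "kwargs": {"translation": [[0,0,0],[0.1,0,0],[0.2,0,0],[0.5,0,0],[0.7,0,0],[0,0,-0.5],[0,0,-1],[0,0,-1]], "twist": [[0,0,0],[0,0,0],[0,0,0],[0,0,0],[0,0,0],[0,0,0],[0,0,0],[0,0,0]], "gripper": [-1,-1,-1,-1,-1,-1,-1,-1]}}

```text
time: 19.0
tool_pos: [0.493, 0.1948, 0.3606]
ee_rot: [-3.139, 0.002, 1.609]
wrist_force: [0.1, -0.3, 0.3]
width: 0.0003
finger_force: 0.0
```

{"fn": "play_rows", "kwargs": {"translation": [[0,0,-0.2],[0,0,0]], "twist": [[0,0,0],[0,0,0]], "gripper": [-1,-1]}}

```text
time: 19.2
tool_pos: [0.4936, 0.1948, 0.3707]
ee_rot: [3.137, -0.0, 1.608]
wrist_force: [-0.1, -0.4, -0.8]
width: 0.0007
finger_force: 0.0
```

Run:
```python
from h import *
b=robot.snapshot("side")[120:340,180:440,::-1];cv2.imwrite("pics/crop3s.png",cv2.resize(b,None,fx=2.7,fy=2.7,interpolation=cv2.INTER_NEAREST))
robot.snapshot("top")
print([ (n,c,d["centre"],d["score"]) for n in ("brake_bar","tray_front","caddy_side") for c in ("side","top") for d in robot.spot_point(n,c)[:1]],robot.get_obs()["tool_pos"])
```

```text
[('brake_bar', 'side', [0.6465, 0.0024, 0.0817], 0.91), ('tray_front', 'side', [0.4998, 0.1317, 0.0876], 0.88), ('tray_front', 'top', [0.4966, 0.1324, 0.0896], 0.82), ('caddy_side', 'side', [0.553, -0.0026, 0.1161], 0.74), ('caddy_side', 'top', [0.5537, -0.0037, 0.1148], 0.67)] [0.49321944 0.19484651 0.3672972 ]
```

View pics/crop3s.png

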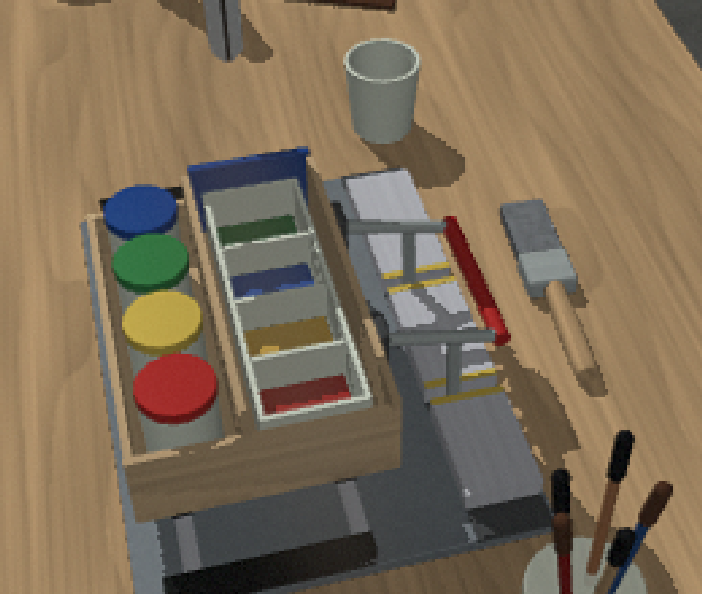

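The tray is home: the blue front at (250,170) now sits against the caddy's end. The lever may have been dragged up about 4 mm when I released it, so I'll press it down again before lifting it.

{"fn": "play_rows", "kwargs": {"translation": [[-0.4,0.3,0],[-0.8,0.6,0],[-0.8,0.6,0],[-0.8,0.6,0],[-0.8,0.6,0],[-0.8,0.6,0],[-0.44,0.31,0],[0,0,0]], "twist": [[0,0,0],[0,0,0],[0,0,0],[0,0,0],[0,0,0],[0,0,0],[0,0,0],[0,0,0]], "gripper": [0,0,0,0,0,0,0,0]}}

```text
time: 20.4
tool_pos: [0.6463, 0.0042, 0.367]
ee_rot: [-3.14, 0.001, 1.605]
wrist_force: [-0.8, -0.1, -0.2]
width: 0.0468
finger_force: 0.0
```

{"fn": "play_rows", "kwargs": {"translation": [[0,0,0],[0,0,0]], "twist": [[0,0,0],[0,0,0]], "gripper": [0,0]}}

```text
time: 20.6
tool_pos: [0.6445, 0.008, 0.3685]
ee_rot: [-3.141, -0.001, 1.61]
wrist_force: [0.1, 0.6, 1.1]
width: 0.0473
finger_force: 0.0
```

Down 0.108 m to about z 0.260, then close.

{"fn": "play_rows", "kwargs": {"translation": [[0,0,0.5],[0,0,0.7],[0,0,0.7],[0,0,0.5],[0,0,0.27],[0,0,0],[0,0,0],[0,0,0]], "twist": [[0,0,0],[0,0,0],[0,0,0],[0,0,0],[0,0,0],[0,0,0],[0,0,0],[0,0,0]], "gripper": [0,0,0,0,0,-1,-1,-1]}}

```text
time: 21.4
tool_pos: [0.6454, 0.0072, 0.264]
ee_rot: [3.138, 0.0, 1.609]
wrist_force: [0.2, -0.6, -0.4]
width: 0.0264
finger_force: 0.0
```

{"fn": "play_rows", "kwargs": {"translation": [[0,0,0],[0,0,0],[0,0,0],[0,0,0]], "twist": [[0,0,0],[0,0,0],[0,0,0],[0,0,0]], "gripper": [-1,-1,-1,-1]}}

```text
time: 21.8
tool_pos: [0.6456, 0.0069, 0.263]
ee_rot: [3.138, 0.0, 1.609]
wrist_force: [3.0, -0.4, 0.6]
width: 0.013
finger_force: 30.0
```

{"fn": "play_rows", "kwargs": {"translation": [[0,0,0.04],[0,0,0.04],[0,0,0.04],[0,0,0.04],[0,0,0]], "twist": [[0,0,0],[0,0,0],[0,0,0],[0,0,0],[0,0,0]], "gripper": [-1,-1,-1,-1,-1]}}

```text
time: 22.3
tool_pos: [0.6451, 0.007, 0.2601]
ee_rot: [3.138, 0.001, 1.609]
wrist_force: [-3.6, 1.4, 15.4]
width: 0.0131
finger_force: 30.0
```

{"fn": "play_rows", "kwargs": {"translation": [[0,0,0],[0,0,0],[0,0,0],[0,0,-0.1],[0,0.02,-0.1],[0,0.02,-0.1],[0,0.02,-0.1],[0,0.02,-0.1]], "twist": [[0,0,0],[0,0,0],[0,0,0],[0,0,0],[0,0,0],[0,0,0],[0,0,0],[0,0,0]], "gripper": [-1,-1,-1,-1,-1,-1,-1,-1]}}

```text
time: 23.1
tool_pos: [0.6483, 0.007, 0.2721]
ee_rot: [-3.139, -0.0, 1.609]
wrist_force: [5.4, -0.3, -7.5]
width: 0.0128
finger_force: 30.0
```

{"fn": "play_rows", "kwargs": {"translation": [[0,0,-0.1],[0,0,-0.1],[0,0,-0.1],[0,0,-0.1],[0,-0.02,-0.1],[0,-0.02,-0.1],[0,-0.02,-0.1],[0,0,0]], "twist": [[0,0,0],[0,0,0],[0,0,0],[0,0,0],[0,0,0],[0,0,0],[0,0,0],[0,0,0]], "gripper": [-1,-1,-1,-1,-1,-1,-1,-1]}}

```text
time: 23.9
tool_pos: [0.6467, 0.007, 0.3021]
ee_rot: [3.139, -0.0, 1.609]
wrist_force: [6.9, 0.3, -2.8]
width: 0.0132
finger_force: 30.0
```

{"fn": "play_rows", "kwargs": {"translation": [[0,-0.03,-0.05],[0,-0.03,-0.05],[0,0,-0.05],[0,0,-0.04],[0,0,0]], "twist": [[0,0,0],[0,0,0],[0,0,0],[0,0,0],[0,0,0]], "gripper": [-1,-1,-1,-1,-1]}}

```text
time: 24.4
tool_pos: [0.6448, 0.0069, 0.31]
ee_rot: [3.137, -0.0, 1.609]
wrist_force: [9.0, -0.3, -3.2]
width: 0.0129
finger_force: 30.0
```

{"fn": "play_rows", "kwargs": {"translation": [[0,0.05,0],[0,0,0],[0,0,0],[0,0,0],[0,0,0],[0,0,0],[0,0,0],[0,0,0]], "twist": [[0,0,0],[0,0,0],[0,0,0],[0,0,0],[0,0,0],[0,0,0],[0,0,0],[0,0,0]], "gripper": [-1,0,0,0,0,0,0,0]}}

```text
time: 25.2
tool_pos: [0.6453, 0.007, 0.3112]
ee_rot: [-3.142, -0.0, 1.609]
wrist_force: [0.5, -0.1, 0.8]
width: 0.0467
finger_force: 0.0
```

{"fn": "play_rows", "kwargs": {"translation": [[0,0,-0.3],[0,0,-0.7],[0,0,-0.7],[0,0,-0.7],[0,0,-0.3],[0,0,0],[0,0,0]], "twist": [[0,0,0],[0,0,0],[0,0,0],[0,0,0],[0,0,0],[0,0,0],[0,0,0]], "gripper": [0,0,0,0,0,0,0]}}

```text
time: 25.9
tool_pos: [0.6453, 0.007, 0.4183]
ee_rot: [-3.141, -0.0, 1.609]
wrist_force: [0.1, -0.1, 0.0]
width: 0.047
finger_force: 0.0
```

Run:
```python
from h import *
b=robot.snapshot("side")[120:340,180:440,::-1];cv2.imwrite("pics/crop4s.png",cv2.resize(b,None,fx=2.7,fy=2.7,interpolation=cv2.INTER_NEAREST))
robot.snapshot("top")
print([ (n,c,np.round(d["centre"],4).tolist(),d["score"]) for n in ("brake_bar","tray_front","caddy_side") for c in ("side","top") for d in robot.spot_point(n,c)[:1]],robot.get_obs()["tool_pos"])
```

```text
[('brake_bar', 'side', [0.6444, 0.0053, 0.1243], 0.85), ('tray_front', 'side', [0.4972, 0.1335, 0.0833], 0.66), ('tray_front', 'top', [0.4953, 0.1359, 0.0883], 0.58), ('caddy_side', 'side', [0.5546, -0.0044, 0.1164], 0.93)] [0.64539927 0.00698544 0.41832863]
```

View pics/crop4s.png

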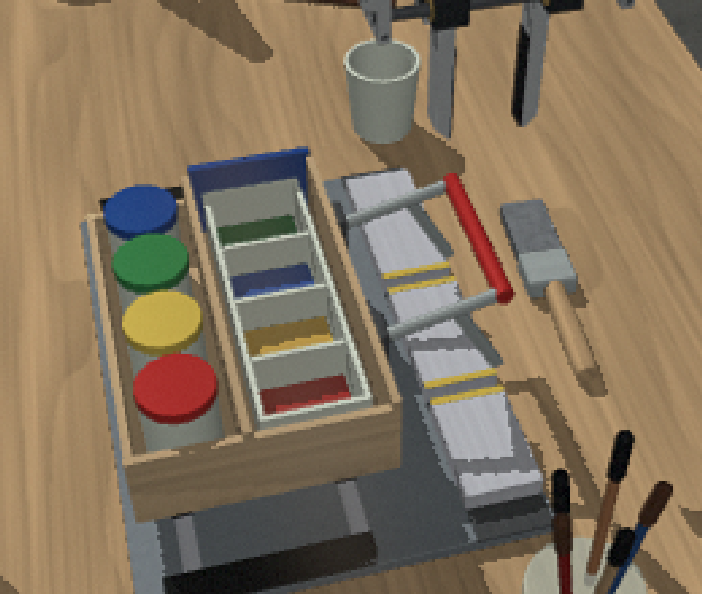

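The lever is up (bar from (452,180) to (505,295), z about 0.124), the tray is home, the caddy stands at the notches and the gripper is clear. I'm handing it in.

```bash
python3 -c "
from bench import robot
print(robot.close_job())"
```

```text
the job is handed in; nothing more can be done
None
```

I locked the caddy at the notches, pushed the tray home, flicked the lever back up and handed the job in at about 26 s; the judge returned no verdict, but the last pictures show everything in place.

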